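Close up the bead chest and the bead box

TASK

Closing up at the jewellery table: push both open drawers of the small bead chest fully home and push the standing lid of the bead box over until it lies flat shut. Use only the fingertips or the outside of the fingers: grip and lift nothing, do not pull the drawers further out, and keep the little cord spools in the drawers standing. Leave everything else on the table where it is, and finish clear of everything.

Things in the scene. Friction and masses are not known exactly. Their poses are not given: they have to be found in the camera images.
- chest: Fixed bead chest of light wood, 180 deep (x) x 260 wide (y) x 90 mm high; origin at the centre of its underside on the table. Its -x side is the front with two white drawers side by side (+y: left, -y: right); both stand open to begin with. Shut, the outer face of the drawer fronts lies 90 mm to -x of the origin.
- drawer_left (a joint): How far the left drawer (chest's +y side, centre line 63 mm from the chest's middle) is out, m: 0 = fully home against a stop, greater = further out to the chest's -x, at most 0.12; starts 0.055 to 0.10. It slides along the chest's x axis with about 1 N of friction and stays where it is left. The front panel is 125 wide, 12 thick, from 5 to 85 mm above the table.
- drawer_right (a joint): The same for the right drawer (chest's -y side).
- knob_left (a point): Outermost point, in the middle, of the left drawer's brass knob (20 mm across, sticks out 16 mm from the front, centre 55 mm above the table). Moves with the drawer.
- knob_right (a point): The same for the right drawer's knob.
- cord_left_mid (a point): Centre of the small gold cord spool standing loose in the left drawer (28 mm across, 34 mm high, about 40 g), on the drawer's floor 17 mm above the table; its z axis is its upright axis.
- cord_right_mid (a point): The same for the small brown cord spool in the right drawer.
- beadbox: Fixed light-wood box with bead compartments, 120 (x) x 160 (y) x 50 mm high; origin at the centre of its underside on the table. The lid is hinged along its +x rim; the box is turned so that this rim lies on the side away from the middle of the table (about +y in the world).
- lid (a joint): Angle of the lid, rad: 0 = lying flat shut, 1.57 = upright, more = leaning outwards over the hinge; starts 1.3 to 1.7. The hinge is stiff: the lid stays at any angle and must be pushed all the way down; a few newtons near its free edge are enough.
- lid_hinge (a point): Middle of the lid's hinge line, at the box's +x rim, 50 mm above the table; the line runs along the box's y.
- lid_edge (a point): Middle of the lid's free edge, on its outer face (the face that is on top when shut). The lid is a medium-brown board 120 long from hinge to edge, 160 wide, 8 thick, with a 6 mm brass lip on the edge.
- spool_gold: Loose bystander: gold cord spool standing in front of the chest between the two drawers' paths, 36 mm across, 45 high; its origin is the centre of its underside on the table
- spool_brown: Loose bystander: brown cord spool standing beside the bead box on its -x side (just clear of where the edge of the lid comes down), 36 mm across, 45 high; its origin is the centre of its underside on the table
- disk: Loose bystander: white notched foam braiding disk lying flat, 110 mm across, 10 thick; its origin is the centre of its underside on the table
- jar: Loose bystander: amber jar with white cap, 56 mm across, 75 high; its origin is the centre of its underside on the table
- bowl: Loose bystander: white bowl of beads, 90 mm across, 30 high; its origin is the centre of its underside on the table
- hammer: Loose bystander: small hammer lying flat, 200 mm long; origin on the table under its middle
There are look-alikes about, which are no part of the job. Leave any red look-alike of the beadbox alone.

How it is judged (in metres and radians):
At the end, for the whole second after the job is handed in: Both drawers within 5 mm of fully home, the lid within 0.06 rad (about 7 mm at its edge) of flat shut, and both cord spools in the drawers upright within 0.4 rad (value of joint each of drawer_left, drawer_right below 0.005 m and value of joint lid below 0.06 rad and angle between each of cord_left_mid, cord_right_mid's own z axis and vertical below 0.4 rad); the robot touches nothing.
It fails at once if a bystander (gold or brown spool, disk, jar, bowl, hammer) moved more than 30 mm (distance of any of spool_gold, spool_brown, disk, jar, bowl, hammer from where it was at the start of the episode above 0.03 m).
It fails at once if a cord spool in a drawer is lifted (centre above 50 mm) or toppled (over 0.7 rad) (height (world z) of any of cord_left_mid, cord_right_mid above 0.05 m or angle between any of cord_left_mid, cord_right_mid's own z axis and vertical above 0.7 rad).
It fails at once if a drawer is pulled out further (past 112 mm) (value of joint any of drawer_left, drawer_right above 0.112 m).
It also fails if it takes over 64 s, if anything falls off the work surface, if the arm or the gripper's body presses on something with over 40 N, if the wrist force passes 120 N, or if a joint passes its speed limit or range.

ROBOT

A 6-joint arm with a two-finger parallel gripper is mounted at the origin on the work surface. World frame = base frame: x ahead of the robot, y to its left, z up, the work surface at z = 0. Lengths are in mm, angles in rad, forces in N, time in s.
With the tool pointing down it reaches from about 400 to 925 mm from the base axis. Payload 12.5 kg.
Tool frame: the origin (TCP) lies at the very end of the fingers, on their centre line; the grasp point (between the pads) lies 19 mm behind it (env.grip_point_offset is the distance from the TCP to the grasp point, in mm); z points along the fingers, y is the direction in which the jaws open and shut (so a half turn about z gives the same grasp; the last joint's range is limited). The gripper opens to 95 mm and grips with 3 to 60 N. Pads are 20 mm wide; open, the fingers measure 119 mm over their backs; the gripper's body (75 mm by 180 mm) begins 59 mm behind the grasp point.
Start: joints at [1.102, 0.491, 1.559, -0, 1.092, -0.106], TCP at [221.793, 584.341, 214.661] pointing down, gripper open.
Joint ranges: [-3.1, 3.1], [-0.84, 2.19], [0.05, 2.79], [-1.13, 4.28], [0.06, 2.93], [-2.69, 2.69]. Speed limits (rad/s): [2.22, 2.22, 2.79, 3.14, 3.14, 3.14].

INTERFACE

Orientations are given as [roll, pitch, yaw] about the fixed x, y, z axes, in that order (R = Rz(yaw) Ry(pitch) Rx(roll)).
In Python, from cell import env gives the robot as it stands.
- The arm moves only by the tool drive_tool, never from a script. Its argument "commands" is a list of rows, each an object of numbers: "dx", "dy", "dz": the shift along the world's x, y, z in mm; "yaw": the turn about the world's z in degrees. In form: [{"dx": .., "dy": .., "dz": .., "yaw": ..}, ...]. A call has 1 to 5 rows; each row shifts and turns the commanded pose from where the row before left it; what a row does not reach is not made up. A row lasts 1/12 s, in which the tool goes at most 41.7 mm and 7.16 degrees, less where a joint would pass 70% of its speed; a pose out of reach is approached as far as the arm can. A call with a gripper value outside its range is refused whole. "grip" is the opening, from 0 (shut) to 1 (fully open), set as the call begins (left out, the last holds). The fingers move at their own pace and stop on an object; the grip force is fixed at half the most. Time passes only in rows, so rows that do not move let the fingers close. It gives the time, the measured TCP pose, the force and the opening at its end, in the units of the state.
- env.state(): the state, without advancing time (a new reading comes with each control period).
- env.read_camera(name): name is "scene" or "top" or "wrist"; returns the picture (400x640x3 uint8, red, green, blue); there is no depth.
- env.calibration(name): a dict with "intrinsics" (3x3 intrinsics, pixels), "rvec" (rotation vector, rad) and "tvec" (3), from world to camera coordinates, as OpenCV has them. Camera axes: x right, y down, z forward; pixel columns grow to the right and rows downward; lengths in mm; the calibration is good to about 2 mm. A picture is of the moment at which its call begins: read the wrist's pose just before it. calibration takes no time and is no camera call; for the wrist camera it gives the pose at the moment of the call.
- env.job_done(): hands the job in, once; it reports no verdict.
Trained networks look in the newest picture that a camera, given by its name, has taken for a name from the list of things; names that differ only in an ending like _2 or _b are one class to them, and where a whole thing is asked for, a point or a joint stands for the part that bears it (a point fixed in the world has none). Each returns a list of dicts, best first, with "conf" (0 to 1); they miss things now and then, are a little off and sometimes report something else, mostly with a low value. They report only what shows in the picture. A call takes as long as a camera call. They do not tell look-alikes from the thing itself.
- env.trace(query, camera): "pixels" (400x640 bool, what is visible of it) and "pixel" ([column, row] in pixels, amid what is visible of it).
- env.place_of(query, camera): "pixel" ([column, row] in pixels: a listed point, or the origin of a listed thing).
The state is a dict: "t": time; "joints": joint angles; "qvel": joint speeds; "tau": joint torques, N m; "eef_pos": TCP position; "tcp_rot": TCP orientation; "ft_force": force on the tool from outside, world axes, zero at the start; "moment": the same for the moment, N m; "opening": opening from 0.0 (shut) to 1.0 (fully open).
Only numpy, scipy, OpenCV 4.12 (cv2) and the standard library are available. Lean on these libraries where they do the work, as an engineer would, in place of code of your own. Each camera call takes 0.05 s, during which the arm holds its last target.

## Working session

There is one attempt and no reset: what is moved stays moved. The work goes in short steps, Python scripts to look and compute and a tool call to move; the robot and the scene stay as the last step left them, time stands still between calls to the robot, and variables do not carry over. Pictures are saved under pics/ and viewed, and the job is handed in when it is done.

Besides the shell and the picture viewer there is one more tool, called after "Emit:" by a JSON object that holds its "api" and its "payload". drive_tool: Moves the arm, as the interface text tells. Its arguments: {"type":"object","properties":{"commands":{"type":"array"},"grip":{"type":"number"}},"required":["commands"]}

```bash
mkdir -p pics; ls
python3 - <<'E'
from cell import env
import cv2
s=env.state();print(s['t'],s['eef_pos'],s['tcp_rot'],s['ft_force'],s['opening'])
for c in ['scene','top']:
    im=env.read_camera(c);cv2.imwrite(f'pics/{c}0.png',im[:,:,::-1])
    k=env.calibration(c);print(c,{a:[[round(float(x),3) for x in __import__("numpy").ravel(k[a])]] for a in ('intrinsics','rvec','tvec')})
E
```

```text
pics
0.0 [221.67812128 584.12881182 214.03977508] [-3.14050558e+00 -1.05262518e-04  2.77883240e+00] [-0.66021143  0.80950738  0.88756483] 1.0031380347774645
scene {'intrinsics': [[406.975, 0.0, 318.385, 0.0, 406.975, 195.363, 0.0, 0.0, 1.0]], 'rvec': [[1.608, 1.999, -0.783]], 'tvec': [[133.186, -346.713, 1586.478]]}
top {'intrinsics': [[385.474, 0.0, 315.96, 0.0, 385.474, 199.637, 0.0, 0.0, 1.0]], 'rvec': [[2.146, -2.157, 0.167]], 'tvec': [[-40.136, 561.345, 1024.634]]}
```

View pics/scene0.png

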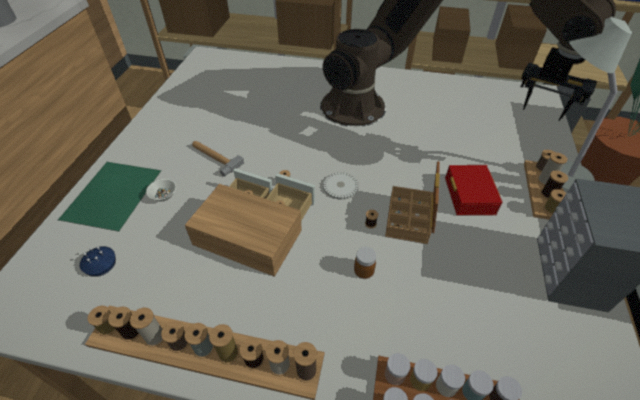

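View pics/top0.png

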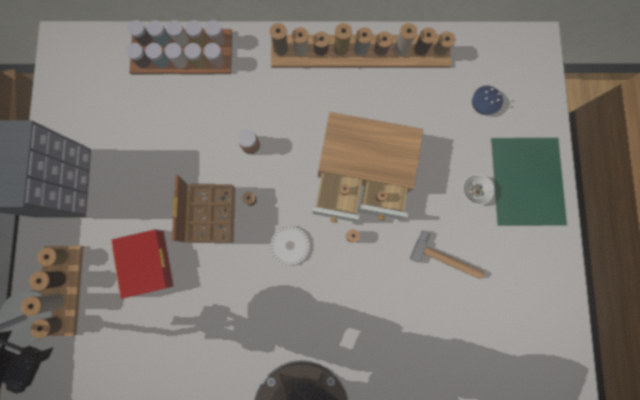

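The top view shows the chest at (370,150), drawers open towards the robot (fronts at (336,212) and (385,210)), and the gold spool at (353,236). The bead box is at (207,212) with its lid standing at (178,210), the brown spool at (249,198), and the red look-alike at (141,263), which I'll leave alone. Next I'll measure these.

```bash
cat > h.py <<'E'
from cell import env
import numpy as np, cv2
def cal(c):
    k=env.calibration(c);return np.array(k['intrinsics'],float),cv2.Rodrigues(np.array(k['rvec'],float))[0],np.array(k['tvec'],float).ravel()
def bp(c,px,z):
    K,R,t=cal(c);d=R.T@np.linalg.solve(K,[px[0],px[1],1]);o=-R.T@t
    return o+d*(z-o[2])/d[2]
def proj(c,P):
    K,R,t=cal(c);q=np.atleast_2d(P)@R.T+t;q=q@K.T;return q[:,:2]/q[:,2:]
def tri(pa,pb,ca='scene',cb='top'):
    Ps=[]
    for c in(ca,cb):
        K,R,t=cal(c);Ps.append(K@np.c_[R,t])
    X=cv2.triangulatePoints(Ps[0],Ps[1],np.array(pa,float).reshape(2,1),np.array(pb,float).reshape(2,1)).ravel();return X[:3]/X[3]
E
python3 - <<'E'
from h import *
np.set_printoptions(precision=1,suppress=True)
Z=dict(chest=0,knob_left=55,knob_right=55,cord_left_mid=34,cord_right_mid=34,beadbox=0,lid_hinge=50,lid_edge=None,spool_gold=0,spool_brown=0,disk=0)
for n,z in Z.items():
    r={}
    for c in('top','scene'):
        l=env.place_of(n,c)[:2]
        for d in l: print(n,c,np.array(d['pixel']),round(d['conf'],2),bp(c,d['pixel'],z) if z is not None else '')
        if l:r[c]=l[0]['pixel']
    if len(r)==2: print('   tri',tri(r['scene'],r['top']))
print(env.state()['t'])
E
```

```text
chest top [367.2 160.1] 0.65 [ 683.  -193.6    0. ]
chest scene [246.5 237.9] 0.79 [ 693.5 -192.5    0. ]
   tri [ 686.  -195.9  -11. ]
knob_left top [334.5 220.4] 0.65 [502.1 -92.7  55. ]
knob_left scene [294.6 181.6] 0.78 [499.  -99.9  55. ]
knob_left scene [365.4 274.1] 0.54 [773.8 154.   55. ]
   tri [502.5 -95.7  59.2]
knob_right top [381.  219.1] 0.94 [ 505.  -218.9   55. ]
knob_right scene [256.5 175.7] 0.61 [ 499.3 -220.5   55. ]
   tri [ 504.5 -218.    60.5]
cord_left_mid top [341.5 190.6] 0.6 [ 587.3 -114.5   34. ]
cord_left_mid top [290.9 250.2] 0.4 [423.   26.1  34. ]
cord_left_mid scene [279.6 208.2] 0.59 [ 593.8 -121.1   34. ]
   tri [ 589.2 -119.    29. ]
cord_right_mid top [382.1 196.5] 0.62 [ 570.2 -227.6   34. ]
cord_right_mid scene [248.7 196.9] 0.49 [ 570.6 -223.8   34. ]
   tri [ 569.8 -226.    33. ]
beadbox top [148.2 267.8] 0.97 [377.1 425.3   0. ]
beadbox top [213.1 212.8] 0.61 [530.4 249.9   0. ]
beadbox scene [467.6 193.6] 0.89 [382.3 425.    0. ]
beadbox scene [409.7 219.3] 0.81 [525.5 255.4   0. ]
   tri [377.  426.9  -5. ]
lid_hinge top [184.6 212.4] 0.96
[... 248 characters left out ...]
edge top [160.7 255.6] 0.82 
lid_edge scene [440.9 182.7] 0.93 
lid_edge scene [453.9 183.7] 0.81 
   tri [526.3 307.9 165.6]
spool_gold top [347.8 234.2] 0.6 [ 467.6 -133.1    0. ]
spool_gold scene [285.6 184.3] 0.55 [ 464.7 -141.1    0. ]
spool_gold scene [363.6 273.5] 0.21 [738.2 148.8   0. ]
   tri [ 468.3 -136.4    4.3]
spool_brown top [251.4 198.8] 0.51 [570.3 141.7   0. ]
spool_brown top [291. 245.] 0.41 [438.1  27.8   0. ]
spool_brown scene [367.6 224.5] 0.57 [571.6 136.8   0. ]
   tri [570.8 139.1  -0.1]
disk top [292.4 246.9] 0.98 [432.7  23.8   0. ]
disk scene [339.3 182.7] 0.97 [421.   25.1   0. ]
disk scene [280.1 211.1] 0.45 [ 576.8 -127.     0. ]
   tri [432.2  25.   11. ]
1.2
```

Run:
```python
import cv2
a=cv2.imread('pics/top0.png');
cv2.imwrite('pics/topchest.png',cv2.resize(a[100:260,290:450],None,fx=3.7,fy=3.7,interpolation=cv2.INTER_CUBIC))
cv2.imwrite('pics/topbox.png',cv2.resize(a[150:310,100:300],None,fx=3.7,fy=3.7,interpolation=cv2.INTER_CUBIC))
```

```text
(no output)
```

View pics/topchest.png

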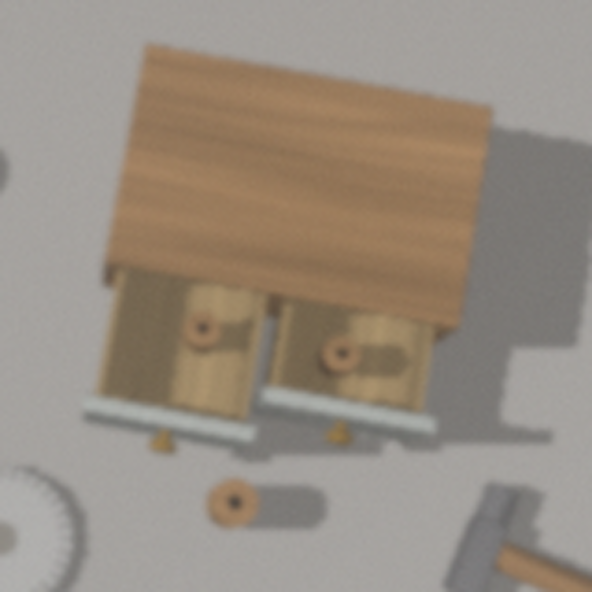

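View pics/topbox.png

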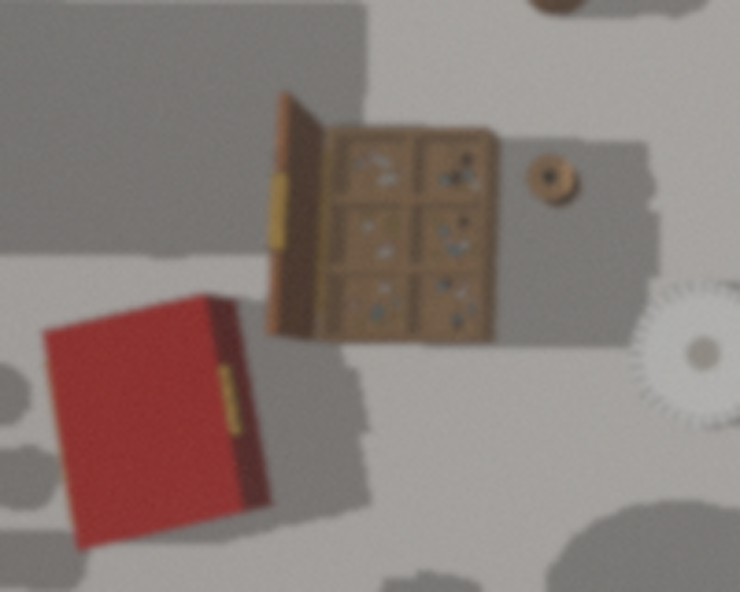

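```bash
python3 - <<'E'
from h import *
np.set_printoptions(precision=1,suppress=True)
f=lambda u,v:(290+u/3.7,100+v/3.7)
C=[bp('top',f(*p),90) for p in[(147,45),(491,107),(461,330),(107,265)]]
print('top corners bl br fr fl',*C, 'ctr',np.mean(C,0))
w=C[0]-C[1];d=C[0]-C[3];print(np.linalg.norm(w),np.linalg.norm(d), np.degrees(np.arctan2(-w[0],w[1])),np.degrees(np.arctan2(d[1],d[0])),np.degrees(np.arctan2((C[1]-C[2])[1],(C[1]-C[2])[0])))
for p in[(83,412),(253,438),(262,400),(435,428)]: print('front outer upper edge',bp('top',f(*p),85))
for p in[(163,452),(341,443)]: print('knob tip',bp('top',f(*p),55))
print('goldspool top',bp('top',f(233,504),45))
g=lambda u,v:(100+u/3.7,150+v/3.7)
print('box rim: ',[bp('top',g(*p),50) for p in[(496,132),(494,341),(332,128),(320,338)]])
print('brown top',bp('top',g(553,180),45))
print('red corners z~58?',[bp('top',g(*p),58) for p in[(205,297),(240,510),(44,330),(78,548)]])
for z in (165,170): print('lid top edge',z,[bp('top',g(*p),z) for p in[(282,95),(272,335)]], [bp('scene',p,z) for p in[(440.9,182.7)]])
E
python3 - <<'E'
import cv2
a=cv2.imread('pics/scene0.png');
cv2.imwrite('pics/sbox.png',cv2.resize(a[140:260,350:510],None,fx=5,fy=5,interpolation=cv2.INTER_CUBIC))
E
```

```text
top corners bl br fr fl [794.8 -81.4  90. ] [ 746.7 -333.4   90. ] [ 580.9 -304.2   90. ] [629.3 -50.8  90. ] ctr [ 687.9 -192.4   90. ]
256.54706882444793 168.23977013409743 -10.790803259629042 -10.482881171029875 -9.96850624892164
front outer upper edge [523.5 -33.   85. ]
front outer upper edge [ 504.4 -153.9   85. ]
front outer upper edge [ 531.6 -160.9   85. ]
front outer upper edge [ 510.9 -284.    85. ]
knob tip [497.3 -91.4  55. ]
knob tip [ 503.3 -222.    55. ]
goldspool top [ 459.6 -142.9   45. ]
box rim:  [array([599.5, 182. ,  50. ]), array([445.1, 179.7,  50. ]), array([603. , 303.6,  50. ]), array([448. , 305.9,  50. ])]
brown top [564.1 139.9  45. ]
red corners z~58? [array([477.6, 387.5,  58. ]), array([326.7, 354.7,  58. ]), array([454.5, 501.7,  58. ]), array([301.2, 467.1,  58. ])]
lid top edge 165 [array([603.9, 300.6, 165. ]), array([445.7, 299.8, 165. ])] [array([524.6, 310.1, 165. ])]
lid top edge 170 [array([602.9, 298.9, 170. ]), array([445.5, 298. , 170. ])] [array([529.9, 309.1, 170. ])]
```

View pics/sbox.png

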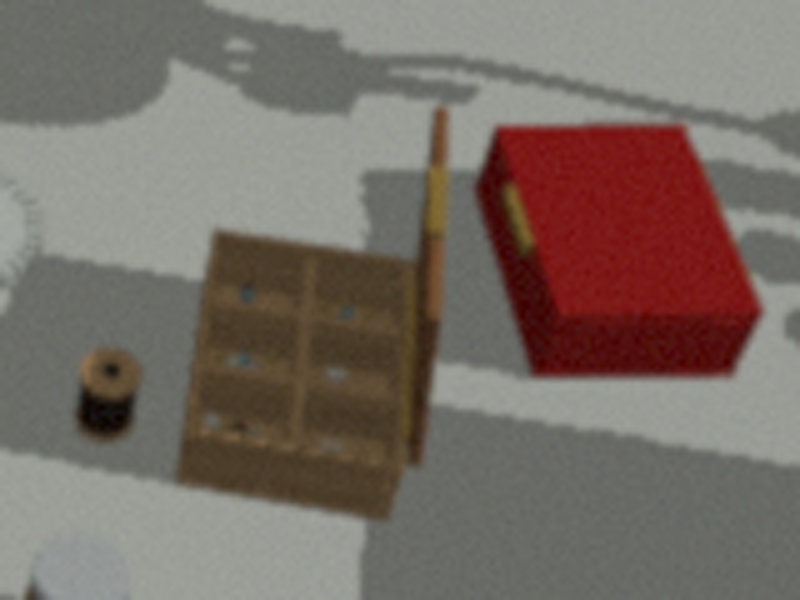

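The chest is at about (682,−191) with a yaw of −10.5°. The left drawer is about 93 mm out and the right about 62 mm. The lid's outer face is at y≈305, x 445–603, with its top at about 168. The brown open box is the one meant; the red shut one at (141,263) is the look-alike. I'll start with the lid, pushing from its +y side with closed fingers.

Emit:
{"api": "drive_tool", "payload": {"commands": [{"dx":30,"dy":-24,"dz":4,"yaw":2},{"dx":30,"dy":-24,"dz":4,"yaw":2},{"dx":30,"dy":-24,"dz":4,"yaw":2},{"dx":30,"dy":-24,"dz":4,"yaw":2},{"dx":30,"dy":-24,"dz":4,"yaw":2}], "grip": 0}}

```text
t: 1.62
eef_pos: [372.9, 463.1, 235.0]
tcp_rot: [3.141, 0.0, 2.955]
ft_force: [0.5, 0.9, -0.6]
opening: 0.706
```

Emit:
{"api": "drive_tool", "payload": {"commands": [{"dx":30,"dy":-20},{"dx":30,"dy":-20},{"dx":30,"dy":-20},{"dx":30,"dy":-20},{"dx":30,"dy":-20}]}}

```text
invalid input
```

Run:
```python
from h import *
im=env.read_camera('scene');cv2.imwrite('pics/s1.png',cv2.resize(im[60:260,340:600,::-1],None,fx=3,fy=3))
im=env.read_camera('wrist');cv2.imwrite('pics/w1.png',im[:,:,::-1])
s=env.state();print(s['t'],s['eef_pos'],s['tcp_rot'],s['ft_force'],s['opening'])
```

```text
1.7167 [375.60428316 461.63960359 235.33338203] [3.14088520e+00 1.41607043e-03 2.95027161e+00] [0.04311166 0.62544754 0.17295803] 0.623995596195834
```

View pics/s1.png

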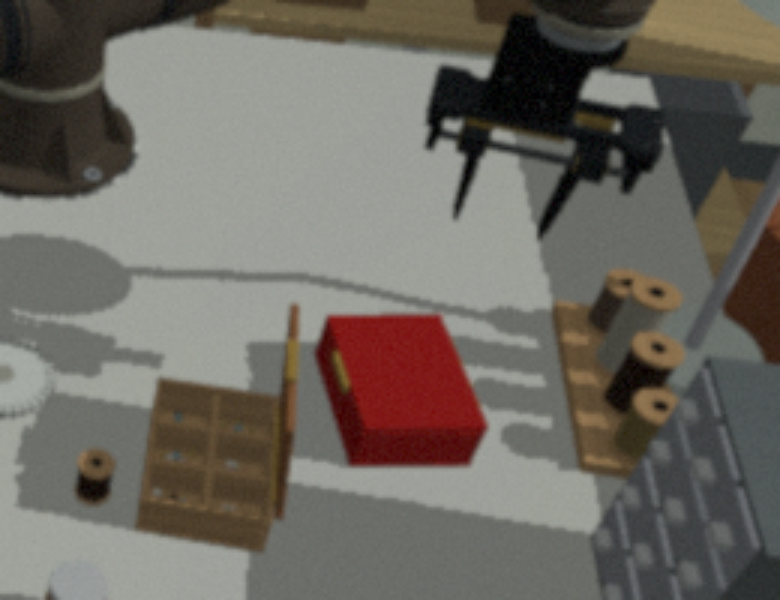

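View pics/w1.png

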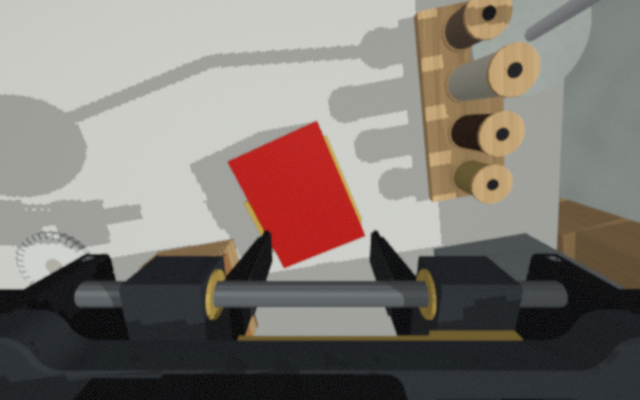

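The crop shows the gripper high beyond the red box, with its fingers tapering to thin tips, and the lid about upright at crop (290,410). The second call was refused, probably because it left out some keys.

Emit:
{"api": "drive_tool", "payload": {"commands": [{"dx":30,"dy":-23,"dz":0,"yaw":0},{"dx":30,"dy":-23,"dz":0,"yaw":0},{"dx":30,"dy":-23,"dz":0,"yaw":0},{"dx":30,"dy":-23,"dz":0,"yaw":0},{"dx":30,"dy":-23,"dz":0,"yaw":0}]}}

```text
t: 2.13
eef_pos: [522.7, 348.6, 234.7]
tcp_rot: [3.141, -0.0, 2.954]
ft_force: [-0.7, -0.2, -0.4]
opening: 0.267
```

Emit:
{"api": "drive_tool", "payload": {"commands": [{"dx":0,"dy":0,"dz":-20,"yaw":0},{"dx":0,"dy":0,"dz":-20,"yaw":0},{"dx":0,"dy":0,"dz":-20,"yaw":0},{"dx":0,"dy":0,"dz":-20,"yaw":0},{"dx":0,"dy":0,"dz":-10,"yaw":0}]}}

```text
t: 2.55
eef_pos: [520.9, 349.3, 142.3]
tcp_rot: [-3.14, -0.002, 2.953]
ft_force: [-0.3, -0.9, 0.0]
opening: 0.005
```

Run:
```python
from h import *
im=env.read_camera('scene');cv2.imwrite('pics/s2.png',cv2.resize(im[60:260,340:600,::-1],None,fx=3,fy=3))
im=env.read_camera('top');cv2.imwrite('pics/t2.png',cv2.resize(im[150:310,100:300,::-1],None,fx=3.7,fy=3.7))
s=env.state();print(s['t'],s['eef_pos'],s['tcp_rot'],s['ft_force'],s['opening'])
```

```text
2.65 [520.96353319 349.38570384 143.11186265] [-3.13982891e+00 -2.40524611e-03  2.95354399e+00] [-0.64649964  0.12399326  0.35726071] 0.012140782812716888
```

View pics/s2.png

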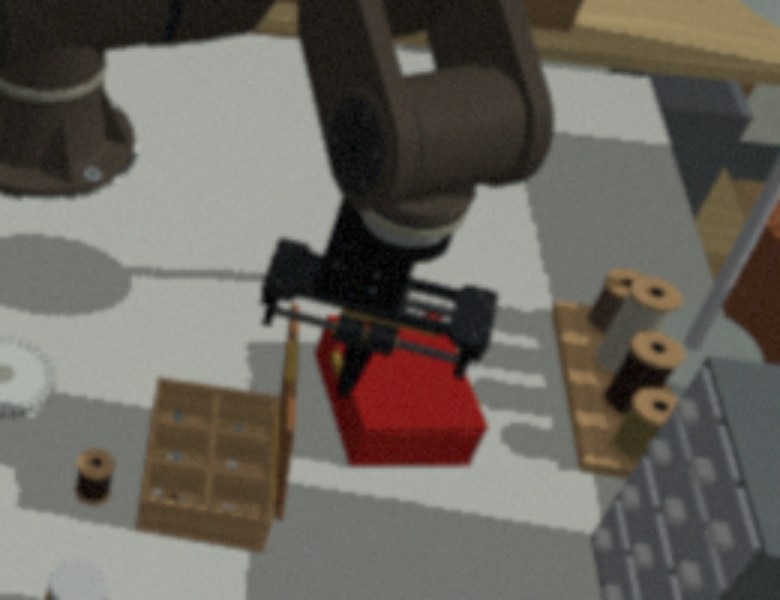

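View pics/t2.png

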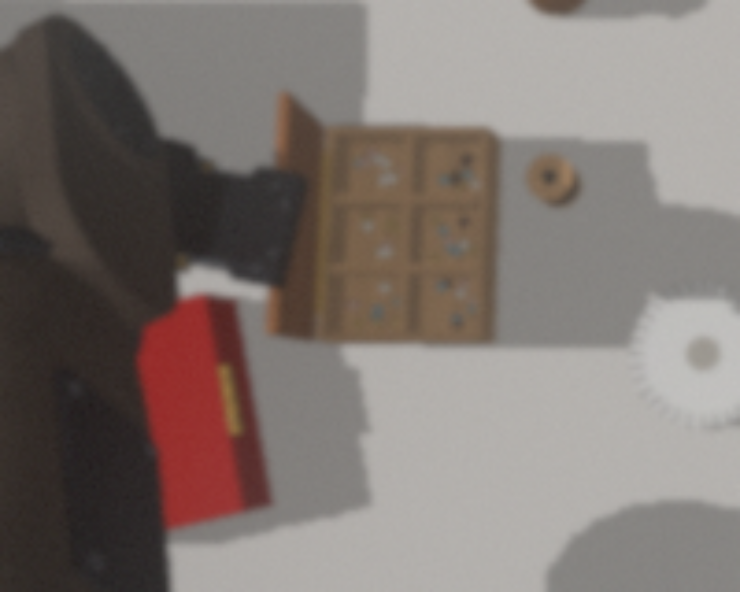

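The closed fingers are outside the lid, with the body above its edge. Now I'll push towards −y.

Emit:
{"api": "drive_tool", "payload": {"commands": [{"dx":0,"dy":-10,"dz":0,"yaw":0},{"dx":0,"dy":-10,"dz":0,"yaw":0},{"dx":0,"dy":-10,"dz":0,"yaw":0},{"dx":0,"dy":-10,"dz":0,"yaw":0},{"dx":0,"dy":-10,"dz":0,"yaw":0}]}}

```text
t: 3.07
eef_pos: [522.0, 298.2, 145.4]
tcp_rot: [3.141, 0.001, 2.953]
ft_force: [0.0, 2.4, -0.6]
opening: 0.005
```

Emit:
{"api": "drive_tool", "payload": {"commands": [{"dx":0,"dy":-6,"dz":0,"yaw":0},{"dx":0,"dy":-6,"dz":0,"yaw":0},{"dx":0,"dy":-6,"dz":0,"yaw":0},{"dx":0,"dy":-6,"dz":0,"yaw":0},{"dx":0,"dy":-6,"dz":0,"yaw":0}]}}

```text
t: 3.48
eef_pos: [521.8, 268.9, 144.7]
tcp_rot: [3.141, 0.0, 2.953]
ft_force: [0.4, 1.7, 0.9]
opening: 0.004
```

Run:
```python
from h import *
im=env.read_camera('scene');cv2.imwrite('pics/s3.png',cv2.resize(im[60:260,340:600,::-1],None,fx=3,fy=3))
s=env.state();print(s['t'],s['eef_pos'],s['tcp_rot'],s['ft_force'],s['opening'])
```

```text
3.5333 [521.77603466 268.0293729  144.64825451] [-3.14129752e+00 -1.38978451e-04  2.95312838e+00] [0.12852951 0.31660238 0.17000247] 0.006598414692786375
```

View pics/s3.png

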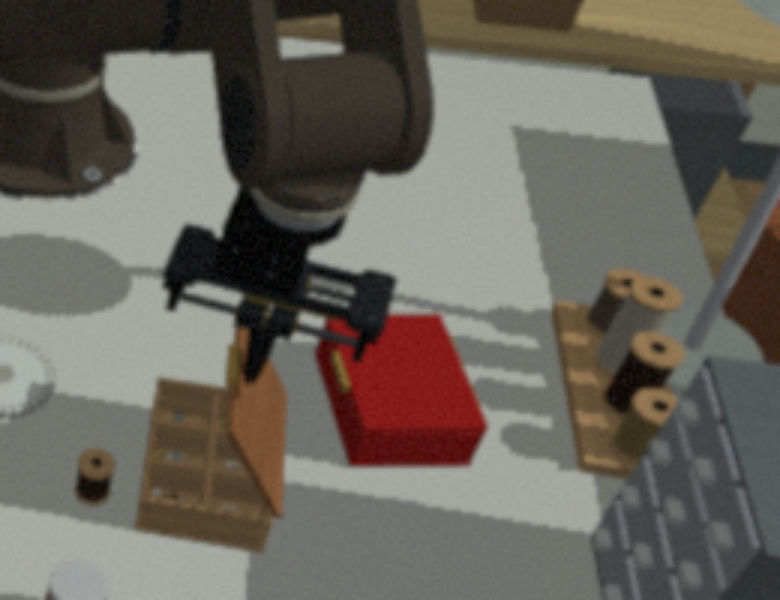

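The lid is following and is now at about 60°. I'll keep going along the arc.

Emit:
{"api": "drive_tool", "payload": {"commands": [{"dx":0,"dy":-6,"dz":-3,"yaw":0},{"dx":0,"dy":-6,"dz":-3,"yaw":0},{"dx":0,"dy":-6,"dz":-4,"yaw":0},{"dx":0,"dy":-5,"dz":-4,"yaw":0},{"dx":0,"dy":-5,"dz":-4,"yaw":0}]}}

```text
t: 3.95
eef_pos: [521.8, 240.8, 126.1]
tcp_rot: [-3.142, -0.0, 2.953]
ft_force: [-0.2, 1.0, 0.3]
opening: 0.005
```

Emit:
{"api": "drive_tool", "payload": {"commands": [{"dx":0,"dy":-4,"dz":-5,"yaw":0},{"dx":0,"dy":-4,"dz":-6,"yaw":0},{"dx":0,"dy":-4,"dz":-6,"yaw":0},{"dx":0,"dy":-4,"dz":-6,"yaw":0},{"dx":0,"dy":-4,"dz":-6,"yaw":0}]}}

```text
t: 4.37
eef_pos: [521.8, 221.0, 96.9]
tcp_rot: [3.141, -0.0, 2.953]
ft_force: [0.2, 0.3, -0.3]
opening: 0.006
```

Emit:
{"api": "drive_tool", "payload": {"commands": [{"dx":0,"dy":-3,"dz":-4,"yaw":0},{"dx":0,"dy":-3,"dz":-4,"yaw":0},{"dx":0,"dy":-2,"dz":-4,"yaw":0},{"dx":0,"dy":-2,"dz":-4,"yaw":0},{"dx":0,"dy":-2,"dz":-4,"yaw":0}]}}

```text
t: 4.78
eef_pos: [521.8, 209.2, 77.4]
tcp_rot: [3.141, 0.0, 2.953]
ft_force: [0.9, -0.5, -0.4]
opening: 0.008
```

Run:
```python
from h import *
im=env.read_camera('scene');cv2.imwrite('pics/s4.png',cv2.resize(im[60:260,340:600,::-1],None,fx=3,fy=3))
s=env.state();print(s['t'],s['eef_pos'],s['tcp_rot'],s['ft_force'],s['opening'])
```

```text
4.8333 [521.52892493 208.87366134  76.64974092] [-3.14124890e+00 -7.38385153e-04  2.95330846e+00] [ 0.31072344 -0.54415836 -0.69304971] 0.006335954185811671
```

View pics/s4.png

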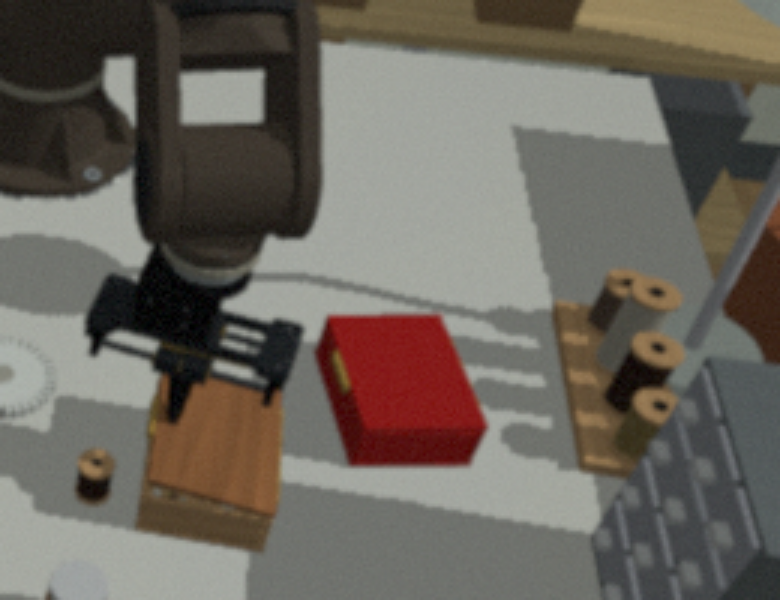

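The lid is nearly shut. Next I'll press it down gently until the force rises.

Emit:
{"api": "drive_tool", "payload": {"commands": [{"dx":0,"dy":0,"dz":-3,"yaw":0},{"dx":0,"dy":0,"dz":-3,"yaw":0},{"dx":0,"dy":0,"dz":-3,"yaw":0},{"dx":0,"dy":0,"dz":-3,"yaw":0},{"dx":0,"dy":0,"dz":-2,"yaw":0}]}}

```text
t: 5.25
eef_pos: [521.7, 209.4, 63.3]
tcp_rot: [-3.142, -0.0, 2.953]
ft_force: [-0.2, -0.7, 0.4]
opening: 0.002
```

Emit:
{"api": "drive_tool", "payload": {"commands": [{"dx":0,"dy":0,"dz":-1,"yaw":0},{"dx":0,"dy":0,"dz":-1,"yaw":0},{"dx":0,"dy":0,"dz":-1,"yaw":0},{"dx":0,"dy":0,"dz":-1,"yaw":0}]}}

```text
t: 5.58
eef_pos: [521.8, 209.4, 59.7]
tcp_rot: [3.141, 0.0, 2.953]
ft_force: [0.5, -0.1, 0.1]
opening: 0.001
```

Emit:
{"api": "drive_tool", "payload": {"commands": [{"dx":0,"dy":0,"dz":-1,"yaw":0},{"dx":0,"dy":0,"dz":-1,"yaw":0},{"dx":0,"dy":0,"dz":-1,"yaw":0}]}}

```text
t: 5.83
eef_pos: [522.0, 209.4, 58.3]
tcp_rot: [3.141, 0.001, 2.953]
ft_force: [-8.8, -4.1, 33.8]
opening: 0.002
```

Run:
```python
from h import *
im=env.read_camera('scene');cv2.imwrite('pics/s5.png',cv2.resize(im[150:250,350:480,::-1],None,fx=6,fy=6,interpolation=cv2.INTER_CUBIC))
s=env.state();print(s['t'],s['eef_pos'],s['tcp_rot'],s['ft_force'],s['opening'])
```

```text
5.8833 [521.93041908 209.37479107  58.46816011] [3.14110628e+00 1.09110570e-03 2.95351545e+00] [-7.05081538 -2.78995088 23.99934759] 0.004185521535493928
```

View pics/s5.png

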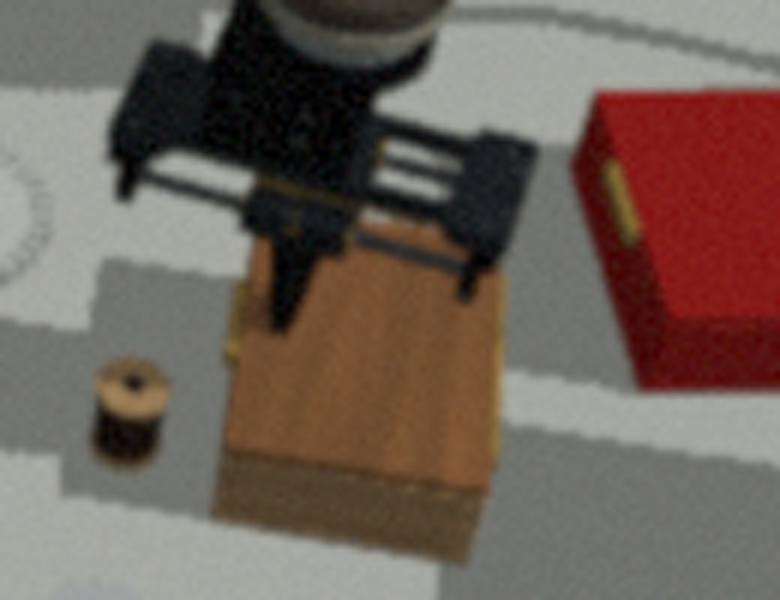

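The force rose to 34 N at z=58.3, which is 50+8 mm, so the lid is shut. Now up and over to the left drawer.

Emit:
{"api": "drive_tool", "payload": {"commands": [{"dx":0,"dy":0,"dz":15,"yaw":0},{"dx":0,"dy":0,"dz":25,"yaw":0},{"dx":0,"dy":0,"dz":30,"yaw":0},{"dx":0,"dy":0,"dz":30,"yaw":0},{"dx":0,"dy":-20,"dz":20,"yaw":0}]}}

```text
t: 6.3
eef_pos: [522.3, 191.1, 179.3]
tcp_rot: [3.14, 0.003, 2.955]
ft_force: [-0.2, -0.1, 0.2]
opening: 0.006
```

Emit:
{"api": "drive_tool", "payload": {"commands": [{"dx":-6,"dy":-38,"dz":0,"yaw":0},{"dx":-6,"dy":-38,"dz":0,"yaw":0},{"dx":-6,"dy":-38,"dz":0,"yaw":0},{"dx":-6,"dy":-38,"dz":0,"yaw":0},{"dx":-6,"dy":-38,"dz":0,"yaw":0}]}}

```text
t: 6.72
eef_pos: [491.2, -2.2, 176.8]
tcp_rot: [3.141, 0.0, 2.954]
ft_force: [0.3, -0.8, -0.6]
opening: 0.001
```

Run:
```python
from h import *
im=env.read_camera('top');cv2.imwrite('pics/t5.png',cv2.resize(im[90:290,130:450,::-1],None,fx=2.5,fy=2.5,interpolation=cv2.INTER_CUBIC))
s=env.state();print(s['t'],s['eef_pos'],s['tcp_rot'],s['ft_force'],s['opening'])
```

```text
6.7667 [490.60566749  -7.11378509 176.73287421] [-3.14038454e+00  2.14598322e-04  2.95142751e+00] [ 0.93046224 -2.2269729   0.06685438] 0.0033547551814236787
```

View pics/t5.png

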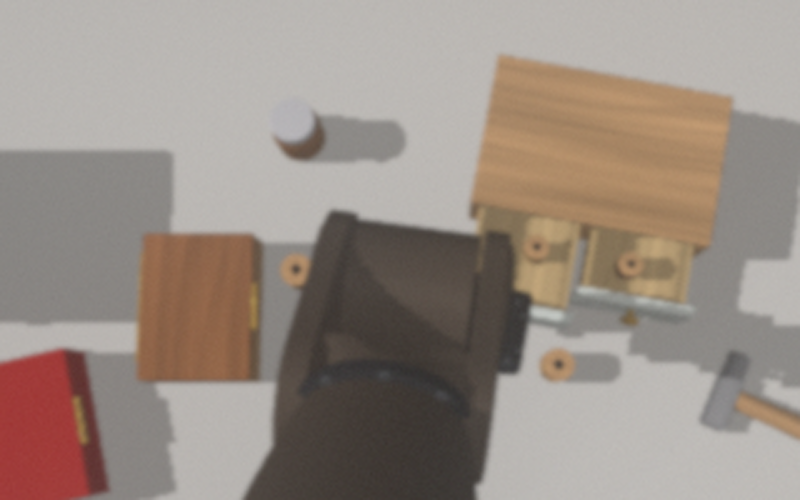

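The lid lies flat, the brown spool is still in its place, and both drawers are untouched. Next I'll position in front of the left drawer.

Emit:
{"api": "drive_tool", "payload": {"commands": [{"dx":-2,"dy":-27,"dz":0,"yaw":0},{"dx":-2,"dy":-27,"dz":0,"yaw":0},{"dx":-2,"dy":-27,"dz":0,"yaw":0},{"dx":0,"dy":0,"dz":-25,"yaw":0},{"dx":0,"dy":0,"dz":-25,"yaw":0}]}}

```text
t: 7.18
eef_pos: [486.4, -83.2, 127.0]
tcp_rot: [-3.141, 0.003, 2.951]
ft_force: [0.9, 0.4, -1.4]
opening: 0.006
```

Run:
```python
from h import *
np.set_printoptions(precision=1,suppress=True)
s=env.state();print(s['t'],s['eef_pos'],s['tcp_rot'],s['ft_force'],s['opening'])
im=env.read_camera('scene');cv2.imwrite('pics/s6.png',cv2.resize(im[120:280,180:340,::-1],None,fx=3.7,fy=3.7,interpolation=cv2.INTER_CUBIC))
im=env.read_camera('wrist');cv2.imwrite('pics/w6.png',im[:,:,::-1])
```

```text
7.1833 [486.4 -83.2 127. ] [-3.1  0.   3. ] [ 0.9  0.4 -1.4] 0.006167270067438125
```

View pics/s6.png

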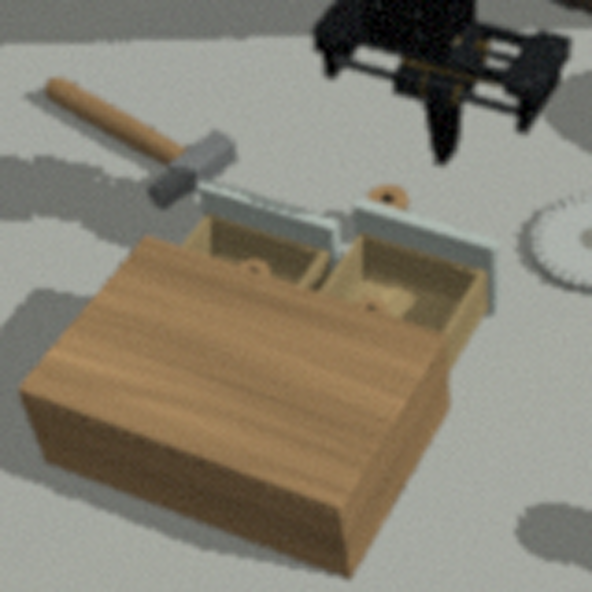

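View pics/w6.png

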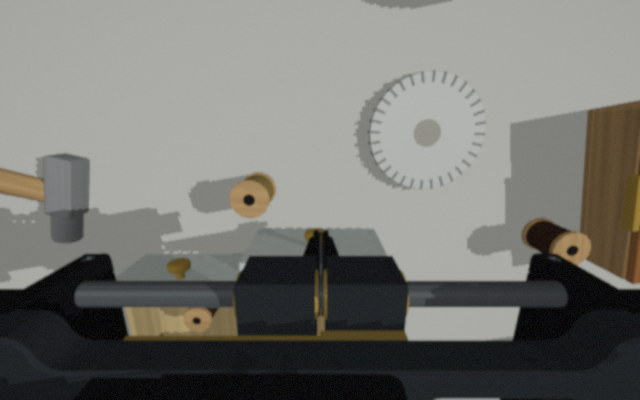

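The finger is in line with the left knob, which shows at wrist (314,233). Now down to z≈72, above the knob and in front of the panel, then a slow push.

Emit:
{"api": "drive_tool", "payload": {"commands": [{"dx":0,"dy":0,"dz":-15,"yaw":0},{"dx":0,"dy":0,"dz":-15,"yaw":0},{"dx":0,"dy":0,"dz":-15,"yaw":0},{"dx":0,"dy":0,"dz":-9,"yaw":0},{"dx":0,"dy":0,"dz":0,"yaw":0}]}}

```text
t: 7.7
eef_pos: [485.5, -81.3, 72.1]
tcp_rot: [3.141, -0.002, 2.954]
ft_force: [0.3, 0.6, -0.8]
opening: 0.004
```

Run:
```python
from h import *
np.set_printoptions(precision=1,suppress=True)
s=env.state();print(s['t'],s['eef_pos'],s['tcp_rot'],s['ft_force'],s['opening'])
im=env.read_camera('scene');cv2.imwrite('pics/s7.png',cv2.resize(im[120:280,180:340,::-1],None,fx=3.7,fy=3.7,interpolation=cv2.INTER_CUBIC))
```

```text
7.7 [485.5 -81.3  72.1] [ 3.1 -0.   3. ] [ 0.3  0.6 -0.8] 0.0038522458328118935
```

View pics/s7.png

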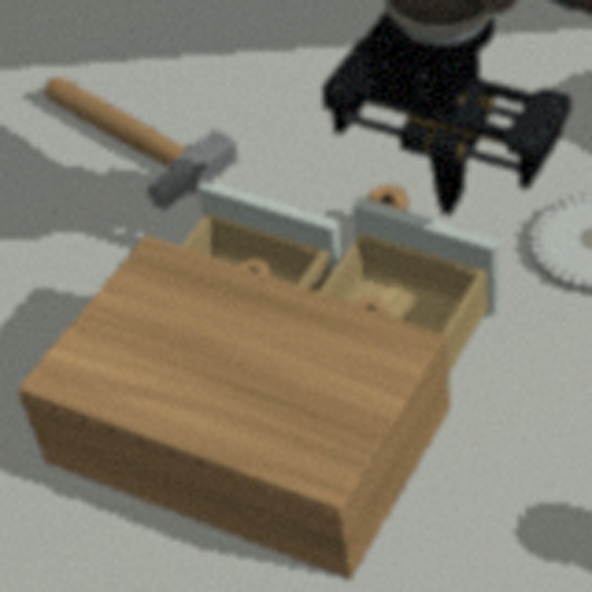

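Emit:
{"api": "drive_tool", "payload": {"commands": [{"dx":4,"dy":-2,"dz":0,"yaw":0},{"dx":4,"dy":-2,"dz":0,"yaw":0},{"dx":4,"dy":-2,"dz":0,"yaw":0},{"dx":4,"dy":-2,"dz":0,"yaw":0},{"dx":4,"dy":-1,"dz":0,"yaw":0}]}}

```text
t: 8.17
eef_pos: [506.3, -91.0, 73.0]
tcp_rot: [3.142, 0.0, 2.953]
ft_force: [-1.7, 1.0, 0.6]
opening: 0.003
```

Emit:
{"api": "drive_tool", "payload": {"commands": [{"dx":4,"dy":-1,"dz":0,"yaw":0},{"dx":4,"dy":-1,"dz":0,"yaw":0},{"dx":4,"dy":-1,"dz":0,"yaw":0},{"dx":5,"dy":-1,"dz":0,"yaw":0},{"dx":5,"dy":-1,"dz":0,"yaw":0}]}}

```text
t: 8.58
eef_pos: [528.2, -95.7, 72.6]
tcp_rot: [3.141, -0.0, 2.953]
ft_force: [-0.8, 1.7, 0.4]
opening: 0.004
```

Run:
```python
from h import *
np.set_printoptions(precision=1,suppress=True)
im=env.read_camera('scene');cv2.imwrite('pics/s8.png',cv2.resize(im[120:280,180:340,::-1],None,fx=3.7,fy=3.7,interpolation=cv2.INTER_CUBIC))
s=env.state();print(s['t'],s['eef_pos'],s['tcp_rot'],s['ft_force'],s['opening'])
```

```text
8.6333 [529.2 -96.   72.7] [-3.1  0.   3. ] [-0.1 -0.1  0.3] 0.0019833098453943708
```

View pics/s8.png

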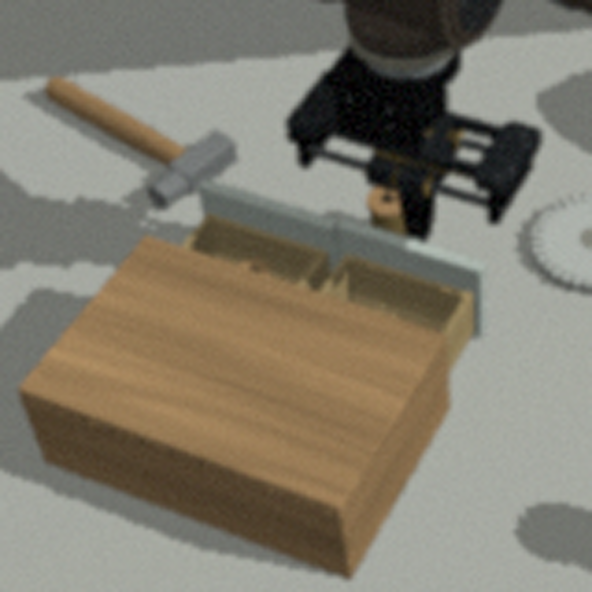

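The left drawer is moving in, its spool is upright, and the gold spool has not been touched. I'll continue.

Emit:
{"api": "drive_tool", "payload": {"commands": [{"dx":5,"dy":-1,"dz":0,"yaw":0},{"dx":5,"dy":-1,"dz":0,"yaw":0},{"dx":5,"dy":-1,"dz":0,"yaw":0},{"dx":5,"dy":-1,"dz":0,"yaw":0},{"dx":5,"dy":-1,"dz":0,"yaw":0}]}}

```text
t: 9.05
eef_pos: [553.3, -100.7, 72.6]
tcp_rot: [3.141, -0.0, 2.953]
ft_force: [-0.6, 1.4, -0.1]
opening: 0.0
```

Emit:
{"api": "drive_tool", "payload": {"commands": [{"dx":5,"dy":-1,"dz":0,"yaw":0},{"dx":5,"dy":-1,"dz":0,"yaw":0},{"dx":5,"dy":-1,"dz":0,"yaw":0},{"dx":5,"dy":-1,"dz":0,"yaw":0},{"dx":4,"dy":-1,"dz":0,"yaw":0}]}}

```text
t: 9.47
eef_pos: [577.4, -105.8, 72.7]
tcp_rot: [3.142, 0.0, 2.953]
ft_force: [-1.1, 0.7, -0.2]
opening: 0.003
```

Emit:
{"api": "drive_tool", "payload": {"commands": [{"dx":3,"dy":-1,"dz":0,"yaw":0},{"dx":2,"dy":0,"dz":0,"yaw":0},{"dx":2,"dy":0,"dz":0,"yaw":0},{"dx":2,"dy":0,"dz":0,"yaw":0}]}}

```text
t: 9.8
eef_pos: [585.9, -106.8, 72.7]
tcp_rot: [-3.142, -0.0, 2.953]
ft_force: [-1.6, -0.5, 0.1]
opening: 0.004
```

Run:
```python
from h import *
np.set_printoptions(precision=1,suppress=True)
im=env.read_camera('scene');cv2.imwrite('pics/s9.png',cv2.resize(im[120:280,180:340,::-1],None,fx=3.7,fy=3.7,interpolation=cv2.INTER_CUBIC))
s=env.state();print(s['t'],s['eef_pos'],s['tcp_rot'],s['ft_force'],s['opening'])
```

```text
9.85 [ 586.2 -106.8   72.7] [3.1 0.  3. ] [ 0.  -0.3  0.1] 0.007822201926282557
```

View pics/s9.png

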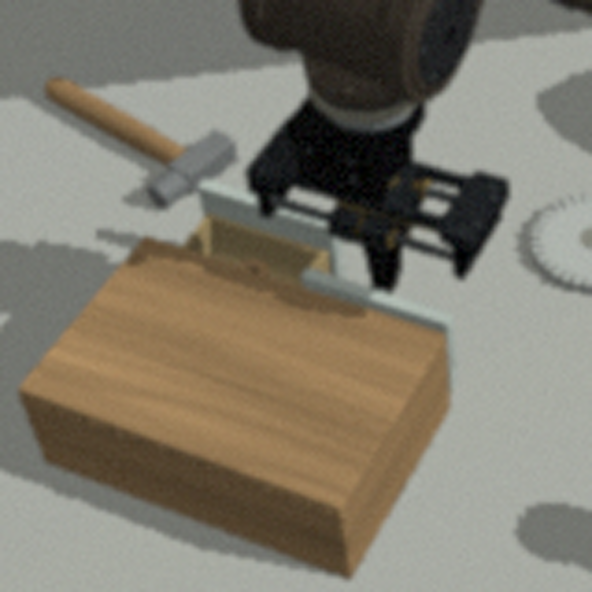

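It's nearly home, with no rise in force yet. I'll creep in 2 mm steps until there is resistance.

Emit:
{"api": "drive_tool", "payload": {"commands": [{"dx":2,"dy":0,"dz":0,"yaw":0},{"dx":2,"dy":0,"dz":0,"yaw":0},{"dx":1,"dy":0,"dz":0,"yaw":0}]}}

```text
t: 10.1
eef_pos: [591.0, -106.7, 72.7]
tcp_rot: [3.142, 0.0, 2.953]
ft_force: [-2.5, -0.6, -0.4]
opening: 0.004
```

Emit:
{"api": "drive_tool", "payload": {"commands": [{"dx":1,"dy":0,"dz":0,"yaw":0},{"dx":1,"dy":0,"dz":0,"yaw":0},{"dx":1,"dy":0,"dz":0,"yaw":0}]}}

```text
t: 10.35
eef_pos: [593.8, -106.7, 72.7]
tcp_rot: [3.142, -0.0, 2.953]
ft_force: [-1.0, -0.7, -0.6]
opening: 0.0
```

Emit:
{"api": "drive_tool", "payload": {"commands": [{"dx":1,"dy":0,"dz":0,"yaw":0},{"dx":1,"dy":0,"dz":0,"yaw":0}]}}

```text
t: 10.52
eef_pos: [595.9, -106.7, 72.7]
tcp_rot: [3.142, -0.0, 2.953]
ft_force: [-1.1, 0.3, 0.4]
opening: 0.001
```

Emit:
{"api": "drive_tool", "payload": {"commands": [{"dx":1,"dy":0,"dz":0,"yaw":0},{"dx":1,"dy":0,"dz":0,"yaw":0}]}}

```text
t: 10.68
eef_pos: [597.8, -106.6, 72.6]
tcp_rot: [3.141, -0.0, 2.953]
ft_force: [-4.5, -1.8, 0.4]
opening: 0.006
```

Run:
```python
from h import *
np.set_printoptions(precision=1,suppress=True)
im=env.read_camera('scene');cv2.imwrite('pics/s10.png',cv2.resize(im[150:240,210:320,::-1],None,fx=6,fy=6,interpolation=cv2.INTER_CUBIC))
s=env.state();print(s['t'],s['eef_pos'],s['tcp_rot'],s['ft_force'],s['opening'])
```

```text
10.7333 [ 597.8 -106.6   72.6] [ 3.1 -0.   3. ] [-1.3 -0.7  1.5] 0.0010798292257449165
```

View pics/s10.png

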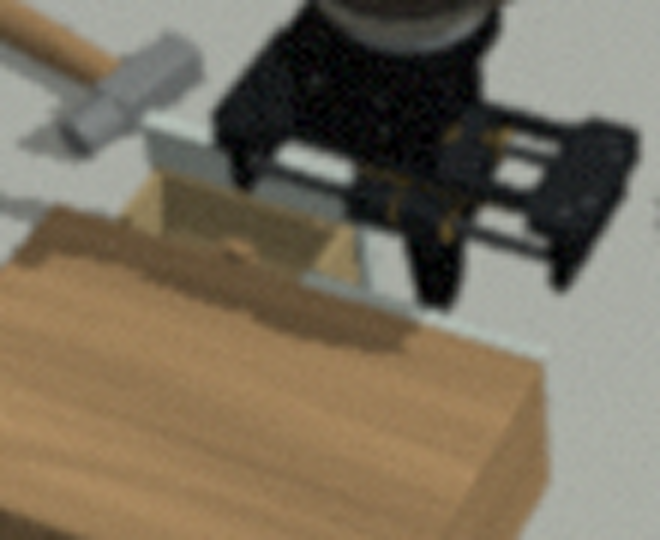

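Emit:
{"api": "drive_tool", "payload": {"commands": [{"dx":1,"dy":0,"dz":0,"yaw":0},{"dx":1,"dy":0,"dz":0,"yaw":0}]}}

```text
t: 10.9
eef_pos: [597.9, -106.6, 72.6]
tcp_rot: [-3.141, -0.005, 2.954]
ft_force: [-15.4, -2.6, 10.1]
opening: 0.005
```

The tip stopped at x=597.9 and the force rose to 15 N, so the left drawer is home. Next: back off, up, and over to the right drawer.

Emit:
{"api": "drive_tool", "payload": {"commands": [{"dx":-10,"dy":2,"dz":0,"yaw":0},{"dx":-15,"dy":3,"dz":0,"yaw":0},{"dx":-10,"dy":2,"dz":20,"yaw":0},{"dx":0,"dy":0,"dz":30,"yaw":0},{"dx":0,"dy":0,"dz":20,"yaw":0}]}}

```text
t: 11.32
eef_pos: [564.9, -99.6, 144.6]
tcp_rot: [3.141, 0.001, 2.953]
ft_force: [0.4, 0.4, 0.4]
opening: 0.004
```

Emit:
{"api": "drive_tool", "payload": {"commands": [{"dx":-19,"dy":-23,"dz":0,"yaw":0},{"dx":-19,"dy":-23,"dz":0,"yaw":0},{"dx":-19,"dy":-23,"dz":0,"yaw":0},{"dx":-19,"dy":-23,"dz":0,"yaw":0},{"dx":0,"dy":-23,"dz":0,"yaw":0}]}}

```text
t: 11.73
eef_pos: [486.3, -215.1, 142.9]
tcp_rot: [3.141, -0.001, 2.953]
ft_force: [0.7, -0.3, 0.7]
opening: 0.004
```

Run:
```python
from h import *
np.set_printoptions(precision=1,suppress=True)
im=env.read_camera('scene');cv2.imwrite('pics/s11.png',cv2.resize(im[120:280,180:340,::-1],None,fx=3.7,fy=3.7,interpolation=cv2.INTER_CUBIC))
s=env.state();print(s['t'],s['eef_pos'],s['tcp_rot'],s['ft_force'],s['opening'])
im=env.read_camera('wrist');cv2.imwrite('pics/w11.png',im[:,:,::-1])
```

```text
11.7833 [ 488.3 -219.   143.2] [-3.1  0.   3. ] [ 1.3 -2.7 -1. ] 0.007261391306686928
```

View pics/s11.png

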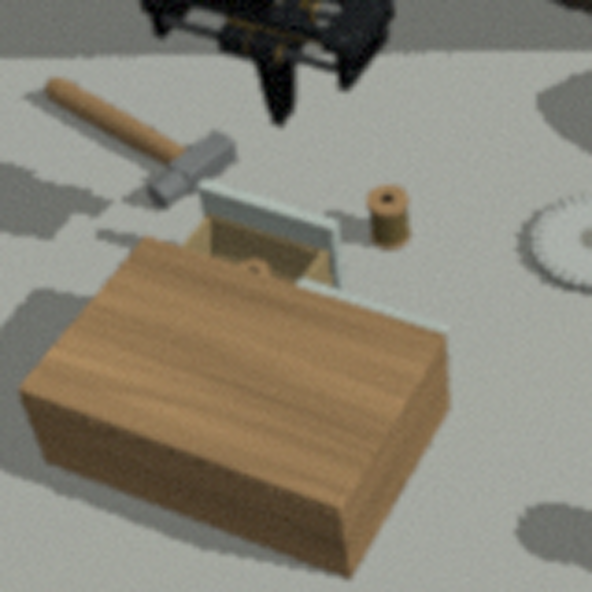

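View pics/w11.png

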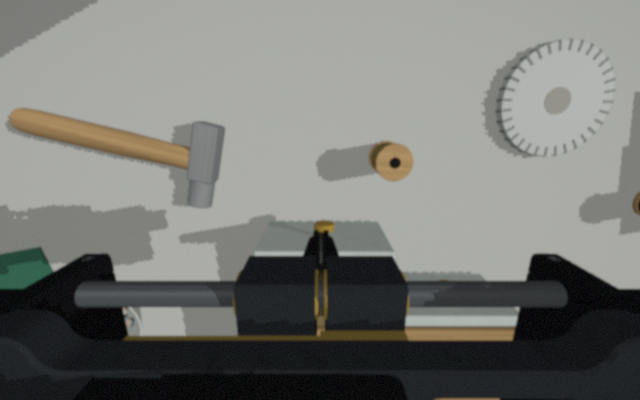

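The left drawer is flush, and the tool is centred on the right knob at wrist (323,227). Now down to z≈72, then push.

Emit:
{"api": "drive_tool", "payload": {"commands": [{"dx":0,"dy":0,"dz":-20,"yaw":0},{"dx":0,"dy":0,"dz":-20,"yaw":0},{"dx":0,"dy":0,"dz":-20,"yaw":0},{"dx":0,"dy":0,"dz":-11,"yaw":0},{"dx":0,"dy":0,"dz":0,"yaw":0}]}}

```text
t: 12.25
eef_pos: [488.4, -213.6, 69.7]
tcp_rot: [3.14, -0.003, 2.954]
ft_force: [-0.2, 0.2, 0.7]
opening: 0.005
```

Emit:
{"api": "drive_tool", "payload": {"commands": [{"dx":4,"dy":-1,"dz":0,"yaw":0},{"dx":4,"dy":-1,"dz":0,"yaw":0},{"dx":4,"dy":0,"dz":0,"yaw":0},{"dx":4,"dy":-1,"dz":0,"yaw":0},{"dx":4,"dy":0,"dz":0,"yaw":0}]}}

```text
t: 12.67
eef_pos: [509.6, -217.9, 72.3]
tcp_rot: [-3.141, 0.001, 2.953]
ft_force: [-0.9, 0.7, 0.1]
opening: 0.005
```

Emit:
{"api": "drive_tool", "payload": {"commands": [{"dx":4,"dy":-1,"dz":0,"yaw":0},{"dx":4,"dy":-1,"dz":0,"yaw":0},{"dx":4,"dy":-1,"dz":0,"yaw":0},{"dx":4,"dy":-1,"dz":0,"yaw":0},{"dx":4,"dy":0,"dz":0,"yaw":0}]}}

```text
t: 13.08
eef_pos: [529.2, -221.9, 71.6]
tcp_rot: [-3.142, -0.0, 2.953]
ft_force: [-1.0, -1.2, -0.1]
opening: 0.001
```

Run:
```python
from h import *
np.set_printoptions(precision=1,suppress=True)
im=env.read_camera('scene');cv2.imwrite('pics/s12.png',cv2.resize(im[120:280,180:340,::-1],None,fx=3.7,fy=3.7,interpolation=cv2.INTER_CUBIC))
s=env.state();print(s['t'],s['eef_pos'],s['tcp_rot'],s['ft_force'],s['opening'])
```

```text
13.1333 [ 529.9 -222.    71.7] [-3.1  0.   3. ] [ 0.2  0.1 -0.7] 0.0053808935001992434
```

View pics/s12.png

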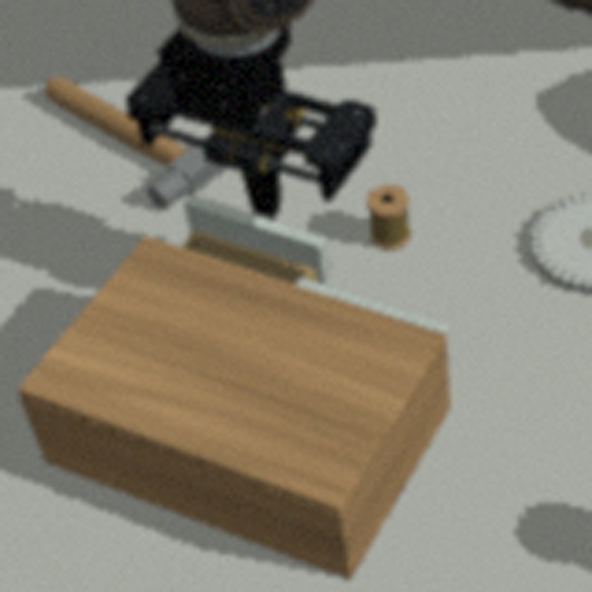

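Emit:
{"api": "drive_tool", "payload": {"commands": [{"dx":5,"dy":-1,"dz":0,"yaw":0},{"dx":5,"dy":-1,"dz":0,"yaw":0},{"dx":5,"dy":-1,"dz":0,"yaw":0},{"dx":5,"dy":-1,"dz":0,"yaw":0},{"dx":5,"dy":-1,"dz":0,"yaw":0}]}}

```text
t: 13.55
eef_pos: [554.3, -226.7, 71.6]
tcp_rot: [3.141, -0.0, 2.953]
ft_force: [-1.7, 2.2, 0.0]
opening: 0.009
```

Emit:
{"api": "drive_tool", "payload": {"commands": [{"dx":4,"dy":-1,"dz":0,"yaw":0},{"dx":3,"dy":0,"dz":0,"yaw":0},{"dx":3,"dy":-1,"dz":0,"yaw":0},{"dx":2,"dy":0,"dz":0,"yaw":0},{"dx":2,"dy":0,"dz":0,"yaw":0}]}}

```text
t: 13.97
eef_pos: [568.0, -228.9, 71.7]
tcp_rot: [-3.141, 0.0, 2.953]
ft_force: [-1.0, 0.1, -0.2]
opening: 0.002
```

Emit:
{"api": "drive_tool", "payload": {"commands": [{"dx":1,"dy":0,"dz":0,"yaw":0},{"dx":1,"dy":0,"dz":0,"yaw":0},{"dx":1,"dy":0,"dz":0,"yaw":0}]}}

```text
t: 14.22
eef_pos: [570.8, -228.7, 71.7]
tcp_rot: [3.142, 0.0, 2.953]
ft_force: [-1.6, -1.1, 0.7]
opening: 0.004
```

Emit:
{"api": "drive_tool", "payload": {"commands": [{"dx":1,"dy":0,"dz":0,"yaw":0},{"dx":1,"dy":0,"dz":0,"yaw":0}]}}

```text
t: 14.38
eef_pos: [572.8, -228.7, 71.7]
tcp_rot: [3.142, 0.0, 2.953]
ft_force: [-1.3, -0.7, -0.2]
opening: 0.005
```

Emit:
{"api": "drive_tool", "payload": {"commands": [{"dx":1,"dy":0,"dz":0,"yaw":0},{"dx":1,"dy":0,"dz":0,"yaw":0}]}}

```text
t: 14.55
eef_pos: [574.2, -228.6, 71.6]
tcp_rot: [3.142, -0.002, 2.954]
ft_force: [-9.5, -3.0, 5.0]
opening: 0.007
```

Resistance is starting at x≈574, where I expected home. One more press of 1 mm, then retreat.

Emit:
{"api": "drive_tool", "payload": {"commands": [{"dx":1,"dy":0,"dz":0,"yaw":0},{"dx":0,"dy":0,"dz":0,"yaw":0}]}}

```text
t: 14.72
eef_pos: [574.2, -228.6, 71.7]
tcp_rot: [3.141, -0.004, 2.954]
ft_force: [-11.1, -1.5, 5.9]
opening: 0.008
```

Emit:
{"api": "drive_tool", "payload": {"commands": [{"dx":-10,"dy":2,"dz":0,"yaw":0},{"dx":-15,"dy":3,"dz":0,"yaw":0},{"dx":-15,"dy":2,"dz":20,"yaw":0},{"dx":-10,"dy":10,"dz":35,"yaw":0},{"dx":-10,"dy":20,"dz":35,"yaw":0}]}}

```text
t: 15.13
eef_pos: [515.0, -192.3, 161.9]
tcp_rot: [3.141, -0.002, 2.952]
ft_force: [0.6, -0.4, 1.0]
opening: 0.004
```

Emit:
{"api": "drive_tool", "payload": {"commands": [{"dx":-10,"dy":35,"dz":10,"yaw":0},{"dx":-10,"dy":35,"dz":10,"yaw":0},{"dx":-10,"dy":35,"dz":10,"yaw":0},{"dx":-10,"dy":35,"dz":10,"yaw":0},{"dx":0,"dy":30,"dz":10,"yaw":0}]}}

```text
t: 15.55
eef_pos: [474.1, -19.7, 212.4]
tcp_rot: [3.141, 0.0, 2.953]
ft_force: [1.1, 0.1, -0.9]
opening: 0.004
```

Run:
```python
from h import *
np.set_printoptions(precision=1,suppress=True)
im=env.read_camera('scene');cv2.imwrite('pics/s13.png',cv2.resize(im[130:280,180:470,::-1],None,fx=2.7,fy=2.7,interpolation=cv2.INTER_CUBIC))
im=env.read_camera('top');cv2.imwrite('pics/t13.png',cv2.resize(im[90:290,130:500,::-1],None,fx=2.1,fy=2.1,interpolation=cv2.INTER_CUBIC))
cv2.imwrite('pics/t13c.png',cv2.resize(im[100:260,290:450,::-1],None,fx=3.7,fy=3.7,interpolation=cv2.INTER_CUBIC))
s=env.state();print(s['t'],s['eef_pos'],s['tcp_rot'],s['ft_force'],s['opening'])
for n in('knob_left','knob_right'):
    for d in env.place_of(n,'top')[:1]: print(n,d['pixel'],d['conf'],bp('top',d['pixel'],55))
for n in('spool_gold','spool_brown','disk','lid_edge'):
  for c in('scene','top'):
    for d in env.place_of(n,c)[:2]: print(n,c,d['pixel'],round(d['conf'],2),bp(c,d['pixel'],58 if n=='lid_edge' else 0))
```

```text
15.65 [475.9 -18.5 213.5] [3.1 0.  3. ] [-0.2 -0.1 -0.3] 0.003438039741840734
knob_left [341.8, 186.0] 0.69 [ 596.6 -113.9   55. ]
knob_right [389.2, 195.5] 0.95 [ 569.6 -243.3   55. ]
spool_gold scene [286.1, 185.3] 0.44 [ 468.7 -138.3    0. ]
spool_gold top [348.6, 235.4] 0.7 [ 464.2 -135.4    0. ]
spool_brown scene [364.9, 224.3] 0.72 [572.5 129.    0. ]
spool_brown top [250.4, 200.4] 0.52 [565.7 144.5   0. ]
spool_brown top [340.4, 185.1] 0.48 [ 609.2 -114.2    0. ]
disk scene [339.8, 187.3] 0.63 [440.8  30.3  -0. ]
disk scene [392.8, 201.3] 0.39 [464.7 200.    0. ]
disk top [290.9, 247.7] 0.6 [430.5  28.    0. ]
lid_edge scene [456.2, 180.7] 0.78 [393.8 376.3  58. ]
lid_edge scene [389.8, 200.3] 0.66 [516.4 188.6  58. ]
lid_edge top [232.2, 212.7] 0.65 [524.  183.6  58. ]
lid_edge top [159.9, 255.3] 0.57 [411.2 372.   58. ]
```

View pics/s13.png

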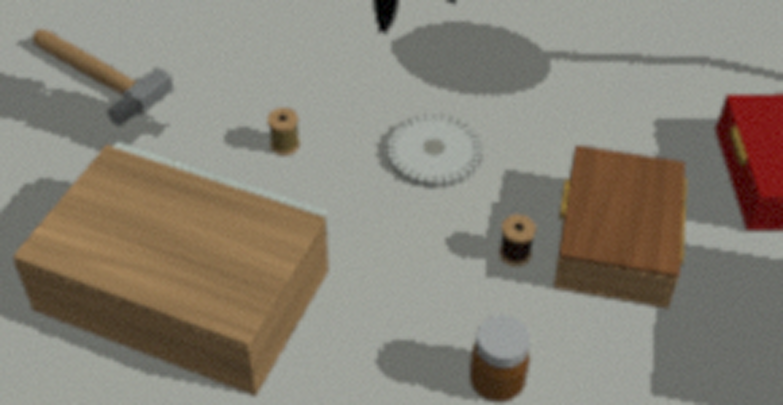

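View pics/t13.png

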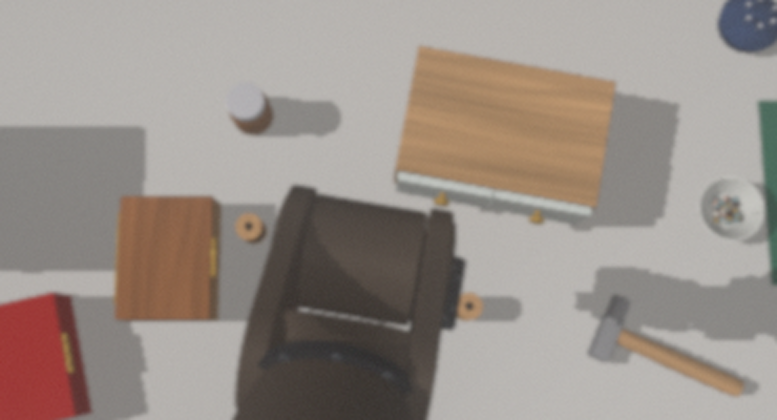

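View pics/t13c.png

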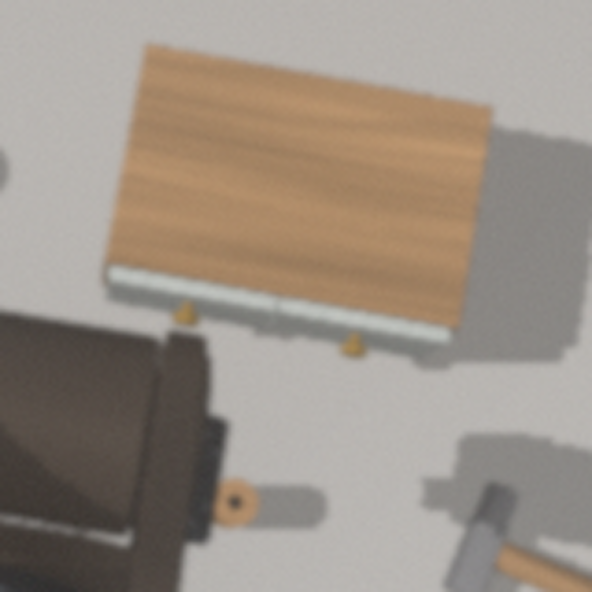

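Run:
```python
from h import *
np.set_printoptions(precision=1,suppress=True)
print('lid edge tri',tri((389.8,200.3),(232.2,212.7)))
s=env.state();print(s['t'],s['eef_pos'],s['ft_force'])
print(env.job_done())
```

```text
lid edge tri [522.9 185.6  63.9]
16.15 [475.8 -22.2 211.4] [-0.5  0.5  0.1]
the job is handed in; nothing more can be done
None
```

I pushed the lid of the brown bead box flat with closed fingertips. I then pushed both drawers home on their fronts, just above the knobs. I handed the job in at about 16 s, with the arm clear at z≈211 mm and the wrist force near zero.

- **Lid:** it bottomed out with the fingertips at z = 58.3 mm, at a force of up to 34 N, which matches the 50 mm box plus the 8 mm lid. A rough two-camera check put the lid edge at about 64 mm, some 6 mm higher. I trusted the contact height, because both pictures show the lid lying flat.
- **Drawers:** both came to a firm stop, the left at 15 N and the right at 11 N. In the last pictures both fronts are in line and flush with the chest.
- **Bystanders:** the gold spool, brown spool and disk were re-measured. They agreed with the start within the scatter of the measurements: mostly within 10 mm, and about 20 mm in one view of the disk. The jar, bowl, hammer and red look-alike I checked only by eye, and they look unmoved.
- **Not confirmed:** the cord spools can't be seen with the drawers shut. They looked upright while still in view, and I pushed slowly (about 60 mm/s or less).

One move call was refused early on, probably because its rows left out some keys. I repeated it with all the keys and it had no effect on the scene.

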